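Hang the parts bin on the louvre rail and press it home

ROBOT

A 7-joint arm with a two-finger parallel gripper is mounted at the origin on a cart in front of the work surface, level with it; the furniture and walls round the work are solid. World frame = base frame: x ahead of the robot, y to its left, z up, the work surface at z = 0. Lengths are in m, angles in rad, forces in N, time in s.
With the tool pointing down it reaches from about 0.425 to 0.875 m from the base axis. Payload 4.7 kg.
Tool frame: the origin (TCP) lies midway between the tips of the shut fingers; the grasp point (between the pads) lies 19 mm behind it; z points along the fingers, x is the direction in which the jaws open and shut, and the axes are right-handed (so a half turn about z gives the same grasp; the last joint's range is limited). The gripper opens to 87 mm and grips with 3 to 60 N. Pads are 19 mm wide; open, the fingers measure 117 mm over their backs; the gripper's body (75 mm by 190 mm) begins 51 mm behind the grasp point.
Start: joints at [-1.089, 0.321, -0.07, 1.45, 0.023, 1.371, -0.057], TCP at [0.293, 0.58, 0.185] pointing down, gripper open.
Joint ranges: [-2.86, 2.86], [-0.3, 2.09], [-1.38, 1.24], [0.06, 2.45], [-1.56, 4.7], [0.09, 2.05], [-2.69, 2.69]. Speed limits (rad/s): [2.57, 2.57, 3.14, 3.14, 3.14, 3.14, 3.14].

INTERFACE

Orientations are given as a rotation vector (axis times angle).
In Python, from bench import get_state, eyes, ticket gives the robot as it stands.
- The arm moves only by the tool carry_out, never from a script. Its argument "motion" is a list of rows, each a list of 2 entries, a list of its own where there are three numbers: the shift along the world's x, y, z in m, then the turn about the world's z in rad. A call has 1 to 20 rows; each row is the pose to reach, as a shift and turn from the pose commanded when the call began; what a row does not reach only later rows make up. A row lasts 1/10 s, in which the tool goes at most 50 mm and 8.59 degrees, less where a joint would pass 70% of its speed; a pose out of reach is approached as far as the arm can. A call with a gripper value outside its range is refused whole. "grip" is the gripper command: -1 is fully open, 1 is shut, values between are in proportion, set as the call begins (left out, the last holds). The fingers move at their own pace and stop on an object; "squeeze" is the grip in N (left out, the last holds). Time passes only in rows, so rows that repeat a pose let the fingers close. It gives the time, the measured TCP pose, the force and the opening at its end, in the units of the state.
- get_state(): the state, without advancing time (a new reading comes with each control period).
- eyes.get_image(name): name is "side" or "top"; returns a dict with "pixels" (400x640x3 uint8, blue, green, red), "mtx" (3x3 intrinsics, pixels), "dist_coeffs" ([k1, k2, p1, p2, k3] as OpenCV has them; the pictures are not rectified), "extrinsics" (4x4, takes a point from camera to world coordinates). Camera axes: x right, y down, z forward; pixel columns grow to the right and rows downward; lengths in m; the calibration is good to about 2 mm. A picture is of the moment at which its call begins. There is no depth.
- ticket.close_job(): hands the job in, once; it reports no verdict.
The state is a dict: "time": time; "joint_positions": joint angles; "qd": joint speeds; "joint_torque": joint torques, N m; "position": TCP position; "tool_rot": TCP orientation; "ft_force": force on the tool from outside, world axes, zero at the start; "torque": the same for the moment, N m; "grip_width": opening from 0.0 (shut) to 1.0 (fully open).
Only numpy, scipy, OpenCV 4.12 (cv2) and the standard library are available. Lean on these libraries where they do the work, as an engineer would, in place of code of your own. Each camera call takes 0.05 s, during which the arm holds its last target. There are 200 camera calls.

TASK

Hang the loose grey parts bin in the empty place on the rail of the louvre stand, midway between the two bins already there: lift it over the rail, let its rear lip down behind the rail without dropping it, and press it down gently until the sprung roller has snapped behind the lip and the bin sits fully home, upright and square to the rail. The rail's height is not known exactly, so feel for it, and never push on the stand harder than 30 N. Leave the tape roll, the wire spool and the dome switch where they are.

Things in the scene. Friction and masses are not known exactly. Their poses are not given: they have to be found in the camera images.
- bin_center (a point): Centre, half-way up, of the loose grey plastic bin on the mat: 95 long (x) x 60 wide (y) x 70 high (z) mm, empty, 0.15 to 0.31 kg. Local -x is its low front, +x its back, z up. Its sides are full height only from x = -14 to +47 mm, 42 mm high further forward; grasp across the 60 mm width by the rear part of the sides, from above. Outer face of back wall at x = +47.5.
- bin: The same loose bin as a whole, same axes, origin at the middle of its underside. Behind its back wall is a hook: a bridge across the full width (z = 66 to 70 mm, flush with the bin's top) reaching back to x = +59.5, from which a lip hangs down to z = 42: x = +55.5 to +59.5, 44 mm wide, 4 mm thick, end rounded. The slot between back wall and lip is 8 mm wide.
- stand: Freestanding grey louvre stand, fixed, 350 mm wide, 178 high. Origin on the mat under its middle; -x faces the robot, y along the rail, z up. Front of its back sheet at x = 0, sheet's top at z = 118 mm, posts at y = +-168. Before it a level aluminium rail, an upright plate from x = -14 to -10 mm with a free top edge. Two like bins hang fixed on it at y = +120 and -120 mm (each 60 wide).
- place (a point): Middle of the empty place: nominal middle of the rail's top edge, x = -12, z = 150 mm in the stand's frame, same axes. The rail really is clamped up to 30 mm higher or lower than this point; that is not reported, and it does not slip. Home: the bridge rests on the top edge, the lip between rail and roller, bin_center 53 mm before (-x) and 31 mm below the rail's true top edge.
- catch (a joint): Sprung roller (10 mm diameter) behind the rail at the empty place, axis 18 mm below the true top edge. Value in m: 0 = out, almost touching the rail; 0.003 to 0.0045 = lip fully past it. A bin let down loosely hangs on it, lip on roller, about 10 mm too high; with the lip against the rail's back 5 to 15 N down on the bin's back edge takes it past, to a hard stop. A lip held off the rail jams.
- tape_center (a point): Centre of a black tape roll lying on the mat, 67 mm diameter, 19 high. Bystander.
- spool_center (a point): Centre of a pink wire spool standing on the mat, 72 mm diameter, 55 high. Bystander.
- switch_center (a point): Centre of a black dome switch on the mat, 46 x 62 x 28 mm. Bystander.
There are look-alikes about, which are no part of the job. What is shaped like the bin but blue is not meant.

How it is judged:
On the way, in this order (a step that is already met when the one before it is completed fails the run):
1. the bin has been lifted over the rail (height (world z) of bin_center above 0.11 m), for 0.1 s.
2. the lip has been pressed down past the sprung roller (value of joint catch above 0.0025 m and x of bin_center in the frame of stand above -0.075 m), for 0.2 s.
At the end, for the whole second after the job is handed in: The bin hangs on the rail midway between its neighbours (within 12 mm), its lip behind the rail and past the sprung roller (roller pushed back more than 2.5 mm), within 10 mm of its place fore and aft, upright within 7 degrees and square to the rail within 8 degrees (all of step 2 and x of bin_center in the frame of stand below -0.055 m and y of bin_center in the frame of stand between -0.012 and 0.012 m and height (world z) of bin_center between 0.08 and 0.157 m and angle between bin_center's own z axis and vertical below 0.13 rad and angle between the x axis of bin_center and the x axis of stand, either way round below 0.15 rad); the robot touches nothing.
It fails at once if the stand, with the rail and the bins on it, is loaded with contact forces of more than 50 N in all (of which the roller's pinch makes about 15 N) (contact force between stand and anything else above 50 N).
It fails at once if the bin is dropped or thrown onto the rail (faster than 0.4 m/s at the empty place, as after a fall of 8 mm) (linear speed of bin above 0.4 m/s and x of bin_center in the frame of stand above -0.085 m and y of bin_center in the frame of stand between -0.05 and 0.05 m and height (world z) of bin_center below 0.2 m).
It fails at once if the tape roll, wire spool or dome switch is moved more than 20 mm (distance of any of tape_center, spool_center, switch_center from where it was at the start of the episode above 0.02 m).
It also fails if it takes over 69 s, if anything falls off the work surface, if the arm or the gripper's body presses on something with over 40 N, if the wrist force passes 120 N, or if a joint passes its speed limit or range.

## Working session

There is one attempt and no reset: what is moved stays moved. The work goes in short steps, Python scripts to look and compute and a tool call to move; the robot and the scene stay as the last step left them, time stands still between calls to the robot, and variables do not carry over. Pictures are saved under pics/ and viewed, about 8 in all and at most 12, crops included, and the job is handed in when it is done.

Besides the shell and the picture viewer there is one more tool, called after "Emit:" in YAML: its name, and indented under it one key for each argument. carry_out: Moves the arm, as the interface text tells. Its arguments: {"type":"object","properties":{"motion":{"type":"array","items":{"type":"array"}},"grip":{"type":"number"},"squeeze":{"type":"number"}},"required":["motion"]}

```bash
mkdir -p pics; cat > h.py <<'E'
import numpy as np, cv2
from bench import get_state, eyes, ticket
def shot(n,f=None):
    d=eyes.get_image(n)
    d={k:np.array(v) for k,v in d.items()}
    if f: cv2.imwrite('pics/'+f,d['pixels']); np.savez('pics/'+f[:-4],**d)
    return d
def ray(d,uv):
    p=cv2.undistortPoints(np.array(uv,float).reshape(-1,1,2),d['mtx'],d['dist_coeffs']).reshape(-1,2)
    E=d['extrinsics']; r=np.c_[p,np.ones(len(p))]@E[:3,:3].T
    return E[:3,3],r
def onz(d,uv,z):
    o,r=ray(d,uv); return o+r*((z-o[2])/r[:,2])[:,None]
def tri(d1,u1,d2,u2):
    o1,r1=ray(d1,u1);o2,r2=ray(d2,u2);out=[]
    for a,b in zip(r1,r2):
        s=np.linalg.lstsq(np.c_[a,-b],o2-o1,rcond=None)[0]
        p,q=o1+s[0]*a,o2+s[1]*b; out.append(np.r_[(p+q)/2,np.linalg.norm(p-q)])
    return np.array(out)
def proj(d,P):
    T=np.linalg.inv(d['extrinsics'])
    return cv2.projectPoints(np.array(P,float).reshape(-1,1,3),cv2.Rodrigues(T[:3,:3])[0],T[:3,3],d['mtx'],d['dist_coeffs'])[0].reshape(-1,2)
E
python3 - <<'E'
from h import *
for n in('top','side'):
    d=shot(n,n+'0.png'); print(n,d['extrinsics'].round(3).tolist(),d['mtx'][0,0])
print(get_state())
E
```

```text
top [[-0.005, -0.989, 0.146, 0.283], [-1.0, 0.005, -0.001, 0.123], [0.0, -0.146, -0.989, 1.467], [0.0, 0.0, 0.0, 1.0]] 371.47907977802106
side [[0.841, -0.245, 0.483, -0.264], [-0.54, -0.336, 0.771, -1.096], [-0.027, -0.909, -0.415, 0.76], [0.0, 0.0, 0.0, 1.0]] 493.9003517561728
{'time': 0.1, 'joint_positions': array([-1.0889578 ,  0.32179503, -0.0700768 ,  1.45153307,  0.02260581,
        1.37079238, -0.05688799]), 'qd': array([-0.00091427, -0.00158749,  0.00024978, -0.00276865,  0.00028398,
       -0.00064135, -0.00049398]), 'joint_torque': array([-2.52377490e-06, -4.92575741e+01, -4.05617477e-01, -3.13396382e+01,
       -6.41271751e-02,  3.95342032e-02,  8.55531061e-05]), 'position': array([0.29286898, 0.57966529, 0.18375091]), 'tool_rot': array([ 2.67489531e+00,  1.64568545e+00, -2.24301706e-03]), 'ft_force': array([-0.30513673, -0.05999378, -0.59162111]), 'torque': array([ 0.0511087 ,  0.00014661, -0.0026519 ]), 'grip_width': 0.9967288374898308}
```

View pics/top0.png

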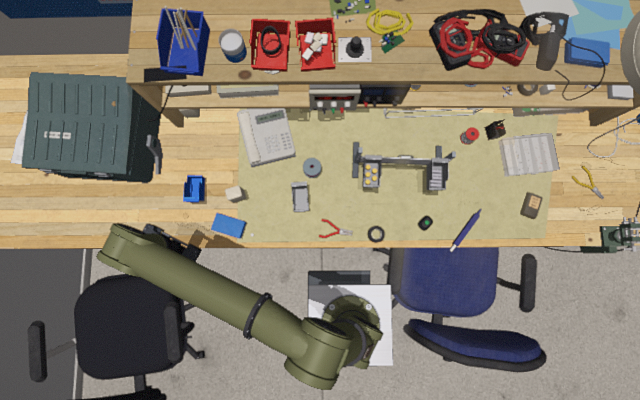

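View pics/side0.png

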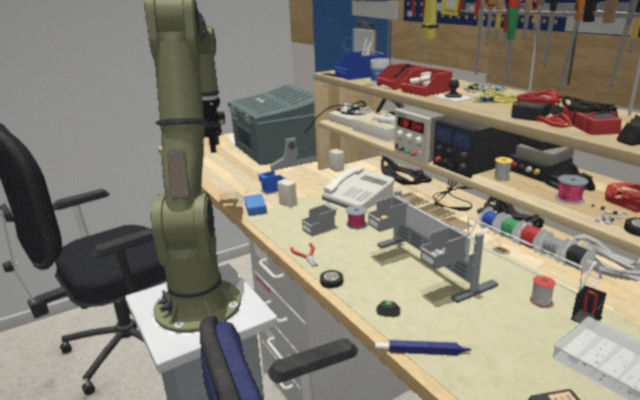

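Top view: loose bin at about (300,197), spool (312,167), tape (376,233), switch (425,223), stand around (405,165) with the hung bins at (371,177) and (437,177). In the side view the loose bin is at (320,220) and the stand runs from (380,215) to (475,270). I'll enlarge both.

```bash
python3 - <<'E'
import cv2,numpy as np
t=cv2.imread('pics/top0.png');s=cv2.imread('pics/side0.png')
a=cv2.resize(t[140:215,280:470],None,fx=4,fy=4,interpolation=cv2.INTER_CUBIC)
b=cv2.resize(s[185:310,295:495],None,fx=4,fy=4,interpolation=cv2.INTER_CUBIC)[:, :760]
cv2.imwrite('pics/cA.png',a)
cv2.imwrite('pics/cB.png',b)
E
```

```text
(no output)
```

View pics/cA.png

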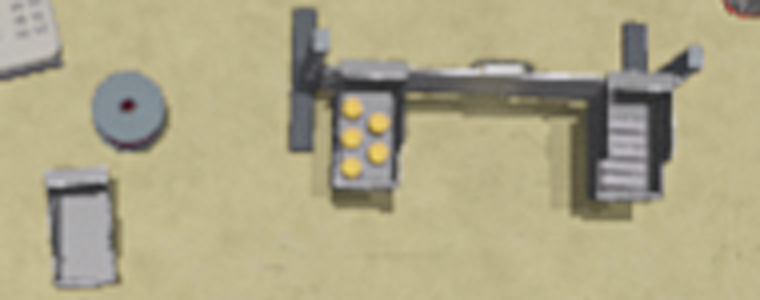

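View pics/cB.png

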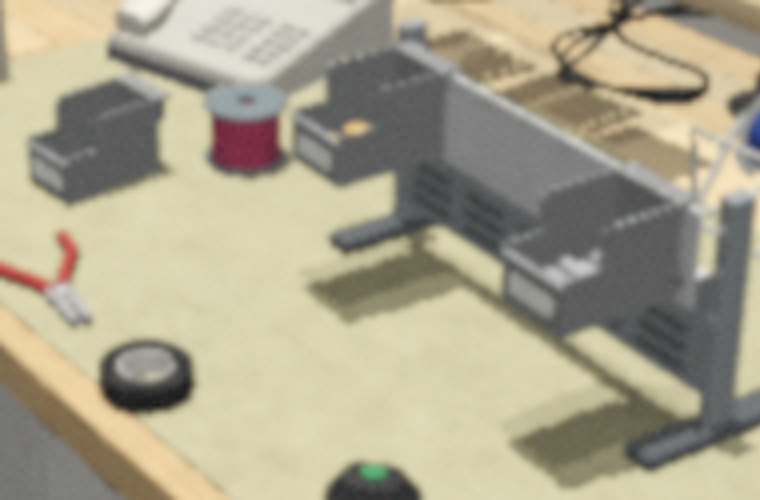

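Crop A: loose bin's back bridge edge runs (46,172)–(108,170) and its front edge (55,286)–(117,284). Hung bins' rear edges are (338,62)–(408,64) and (607,72)–(675,74). Crop B shows the same corners from the side: the loose bin's back is at (125,77)–(165,97), and the rail runs from (452,72) to (625,163).

```bash
python3 - <<'E'
from h import *
t=dict(np.load('pics/top0.npz'));s=dict(np.load('pics/side0.npz'))
A=lambda p:np.array(p)/4+[280,140]-.375
B=lambda p:np.array(p)/4+[295,185]-.375
np.set_printoptions(precision=4,suppress=True)
print('bin tri backL,backR, frontbottom L',tri(t,A([(46,171),(108,169)]),s,B([(125,77),(165,97)])))
print('bin back z.07',onz(t,A([(46,171),(108,169)]),.07),'\nfront z.042',onz(t,A([(55,286),(117,284)]),.042), onz(t,A([(55,286),(117,284)]),.0))
print('side base front',onz(s,B([(68,203),(158,168)]),0))
print('hung inner back, L front L/R, R front L/R')
print(tri(t,A([(408,64),(607,72),(675,74),(338,62)]),s,B([(452,72),(625,163),(693,205),(403,45)])))
print('feet'); print(onz(t,A([(290,150),(312,150),(293,8),(316,8)]),.01),onz(s,B([(333,240),(345,250),(630,452),(650,465)]),.01))
print('spool',onz(t,A([(129,108)]),.055),'start tcp')
E
```

```text
bin tri backL,backR, frontbottom L [[0.5402 0.2223 0.0639 0.0068]
 [0.5417 0.1626 0.067  0.0058]]
bin back z.07 [[0.5421 0.2204 0.07  ]
 [0.5437 0.1611 0.07  ]] 
front z.042 [[0.4346 0.2131 0.042 ]
 [0.4362 0.1533 0.042 ]] [[0.4391 0.2158 0.    ]
 [0.4407 0.1542 0.    ]]
side base front [[0.4386 0.1587 0.    ]
 [0.5332 0.1686 0.    ]]
hung inner back, L front L/R, R front L/R
[[ 0.6165 -0.109   0.1691  0.0074]
 [ 0.6088 -0.2878  0.1708  0.0056]
 [ 0.607  -0.3498  0.1675  0.0071]
 [ 0.6202 -0.0471  0.1675  0.0049]]
feet
[[ 0.5732 -0.0191  0.01  ]
 [ 0.5731 -0.0411  0.01  ]
 [ 0.7199 -0.025   0.01  ]
 [ 0.7198 -0.0483  0.01  ]] [[ 0.5661 -0.0309  0.01  ]
 [ 0.564  -0.0487  0.01  ]
 [ 0.5504 -0.363   0.01  ]
 [ 0.5505 -0.3803  0.01  ]]
spool [[0.6067 0.141  0.055 ]] start tcp
```

Emit:
carry_out:
  motion:
    - [[0.045, -0.08, 0], 0.1]
    - [[0.09, -0.16, 0], 0.2]
    - [[0.13, -0.235, 0], 0.32]
    - [[0.175, -0.315, 0], 0.43]
    - [[0.218, -0.391, 0], 0.528]
    - [[0.218, -0.391, 0], 0.528]
    - [[0.218, -0.391, 0], 0.528]
    - [[0.218, -0.391, 0], 0.528]
    - [[0.218, -0.391, 0], 0.528]
    - [[0.218, -0.391, 0], 0.528]
    - [[0.218, -0.391, 0], 0.528]
    - [[0.218, -0.391, 0], 0.528]
    - [[0.218, -0.391, 0], 0.528]
    - [[0.218, -0.391, 0], 0.528]
  grip: -1
  squeeze: 30

```text
time: 1.5
position: [0.5104, 0.1906, 0.1846]
tool_rot: [-2.15, -2.29, 0.0]
ft_force: [0.0, -0.4, 0.3]
grip_width: 0.996
```

Emit:
carry_out:
  motion:
    - [[0, 0, -0.03], 0]
    - [[0, 0, -0.06], 0]
    - [[0, 0, -0.085], 0]
    - [[0, 0, -0.105], 0]
    - [[0, 0, -0.12], 0]
    - [[0, 0, -0.13], 0]
    - [[0, 0, -0.14], 0]
    - [[0, 0, -0.15], 0]
    - [[0, 0, -0.153], 0]
    - [[0, 0, -0.153], 0]
    - [[0, 0, -0.153], 0]

```text
time: 2.6
position: [0.5116, 0.1893, 0.0323]
tool_rot: [2.153, 2.287, 0.001]
ft_force: [0.6, 0.2, 0.5]
grip_width: 0.999
```

```bash
python3 - <<'E'
from h import *
a=shot('top','top1.png')['pixels'][120:230,250:380]; b=shot('side','side1.png')['pixels'][130:260,260:400]
f=lambda i:cv2.resize(i,(390,390*i.shape[0]//i.shape[1]),interpolation=cv2.INTER_CUBIC)
a,b=f(a),f(b);h=min(a.shape[0],b.shape[0])
cv2.imwrite('pics/c1.png',np.hstack([a[:h],b[:h]]))
E
```

```text
(no output)
```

View pics/c1.png

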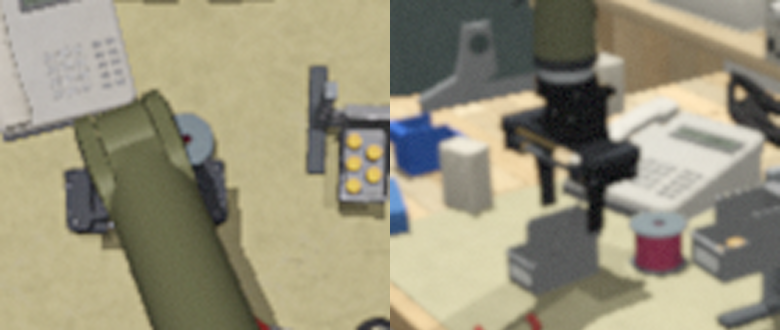

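Crop: the fingers straddle the bin's rear sides in the side view (right finger at (595,215)), and the spool is clear. Closing now, then lifting a little.

Emit:
carry_out:
  motion:
    - [[0, 0, 0], 0]
    - [[0, 0, 0], 0]
    - [[0, 0, 0], 0]
    - [[0, 0, 0], 0]
    - [[0, 0, 0], 0]
    - [[0, 0, 0], 0]
    - [[0, 0, 0], 0]
    - [[0, 0, 0], 0]
    - [[0, 0, 0.01], 0]
    - [[0, 0, 0.02], 0]
    - [[0, 0, 0.03], 0]
    - [[0, 0, 0.03], 0]
    - [[0, 0, 0.03], 0]
  grip: 1
  squeeze: 35

```text
time: 4.0
position: [0.5114, 0.1891, 0.0623]
tool_rot: [2.154, 2.287, 0.001]
ft_force: [-0.6, -0.4, -0.4]
grip_width: 0.012
```

```bash
python3 - <<'E'
from h import *
a=shot('top','top2.png')['pixels'][150:230,265:365]; b=shot('side','side2.png')['pixels'][150:250,270:390]
f=lambda i:cv2.resize(i,(400,400*i.shape[0]//i.shape[1]),interpolation=cv2.INTER_CUBIC)
a,b=f(a),f(b);h=min(a.shape[0],b.shape[0])
cv2.imwrite('pics/c2.png',np.hstack([a[:h],b[:h]])); print(get_state()['grip_width'])
E
```

```text
0.006959401884923881
```

View pics/c2.png

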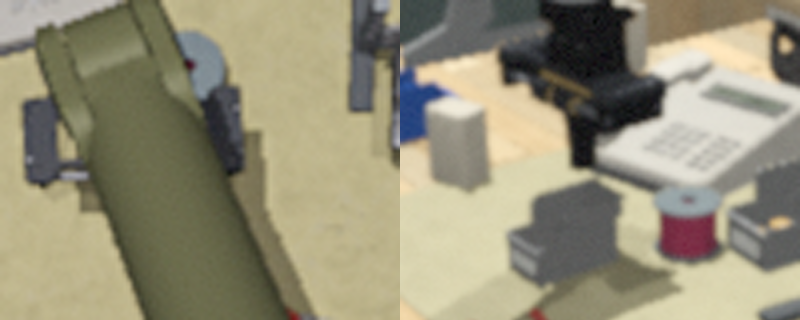

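The bin stands on the mat, unmoved at (565,230) in the crop, and the shut fingertips are at (583,165), so the grasp missed. I'll check where the tips really are.

```bash
python3 - <<'E'
from h import *
np.set_printoptions(precision=4,suppress=True)
s=dict(np.load('pics/side2.npz'));t=dict(np.load('pics/top0.npz'))
P=get_state()['position'];print(P,get_state()['tool_rot'],'proj tip',proj(s,P),'seen ~',(325,199.5))
print('crop xy of proj',(proj(s,P)-[270,150])/.3+[400,0])
for z in(.04,.062,.1,.13):print(onz(s,[(325,199.5)],z))
c=np.array([.483,.187]);R=lambda a:np.array([[np.cos(a),-np.sin(a)],[np.sin(a),np.cos(a)]])
Q=[np.r_[c+R(.06)@q,z] for q,z in(((.0595,.03),.07),((.0595,-.03),.07),((-.0475,-.03),.042),((-.0475,-.03),0),((.0475,-.03),0))]
print((proj(s,Q)-[270,150])/.3+[400,0]); print((proj(t,Q)-[280,140])*4)
E
```

```text
[0.5108 0.1889 0.0615] [-2.1536 -2.287   0.0009] proj tip [[324.7726 209.8002]] seen ~ (325, 199.5)
crop xy of proj [[582.5754 199.3341]]
[[0.5821 0.3029 0.04  ]]
[[0.5562 0.2601 0.062 ]]
[[0.5115 0.1862 0.1   ]]
[[0.4762 0.1279 0.13  ]]
[[590.598  174.0702]
 [625.5714 192.9953]
 [538.069  248.4749]
 [539.9436 286.6635]
 [617.5961 258.8511]]
[[ 44.3433 171.0411]
 [107.0166 167.0043]
 [114.6078 281.2986]
 [115.546  285.8496]
 [109.652  191.604 ]]
```

```bash
python3 - <<'E'
from h import *
np.set_printoptions(precision=4,suppress=True)
s=dict(np.load('pics/side1.npz'));t=dict(np.load('pics/top1.npz'))
P=np.array([.5116,.1893,.0323]);d=np.array([np.cos(1.631),np.sin(1.631),0])
for dz in(0,.019,.038):
  Q=[P+k*d*.05+[0,0,dz] for k in(-1,1)]
  print(dz,((proj(s,Q)-[260,130])*390/140+[390,0]).tolist())
a=cv2.resize(s['pixels'][165:235,290:360],None,fx=8,fy=8,interpolation=cv2.INTER_CUBIC);cv2.imwrite('pics/c3.png',a)
E
```

```text
0 [[596.0546949459438, 258.111290476342], [548.1944353087338, 230.1952069440797]]
0.019 [[595.6528668522637, 243.68901253061185], [547.5878249999105, 216.27295157178517]]
0.038 [[595.247122215125, 229.12601218033694], [546.9755121469369, 202.22073218819816]]
```

View pics/c3.png

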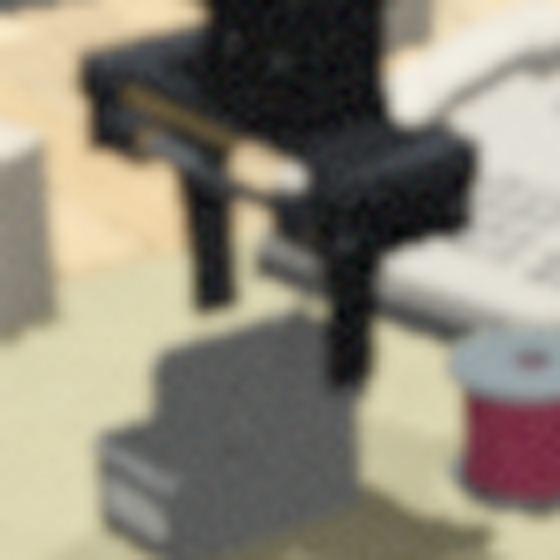

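In this crop the near fingertip is at (350,385) and the far one at (213,305). Both lie about 37 mm above the reported TCP, while x and y agree. So the tool's real tips sit about 37 mm higher than reported. I'll open, go lower by that amount while watching the force, and grasp again.

Emit:
carry_out:
  motion:
    - [[0, 0, 0], 0]
    - [[0, 0, 0], 0]
    - [[0, 0, 0], 0]
    - [[0, 0, 0], 0]
    - [[0, 0, 0], 0]
    - [[0, 0, 0], 0]
    - [[0, 0, -0.015], 0]
    - [[0, 0, -0.03], 0]
    - [[0, 0, -0.04], 0]
    - [[0, 0, -0.05], 0]
    - [[0, 0, -0.05], 0]
    - [[0, 0, -0.05], 0]
  grip: -1

```text
time: 5.3
position: [0.5171, 0.2085, 0.0223]
tool_rot: [-2.141, -2.289, -0.048]
ft_force: [-8.3, 22.3, 41.1]
grip_width: 0.969
```

Emit:
carry_out:
  motion:
    - [[0, 0, -0.005], 0]
    - [[0, 0, -0.01], 0]
    - [[0, 0, -0.014], 0]
    - [[0, 0, -0.014], 0]
    - [[0, 0, -0.014], 0]

```text
time: 5.8
position: [0.5098, 0.1875, -0.0041]
tool_rot: [-2.155, -2.285, 0.006]
ft_force: [-0.6, 0.2, 0.2]
grip_width: 0.998
```

Emit:
carry_out:
  motion:
    - [[0, 0, 0], 0]
    - [[0, 0, 0], 0]
    - [[0, 0, 0], 0]
    - [[0, 0, 0], 0]
    - [[0, 0, 0], 0]
    - [[0, 0, 0], 0]
    - [[0, 0, 0], 0]
    - [[0, 0, 0], 0]
  grip: 1

```text
time: 6.6
position: [0.5112, 0.189, -0.0022]
tool_rot: [2.153, 2.287, 0.0]
ft_force: [-0.3, -1.1, 0.7]
grip_width: 0.359
```

```bash
python3 - <<'E'
from h import *
print(get_state())
a=shot('top','top4.png')['pixels'][150:230,265:365]; b=shot('side','side4.png')['pixels'][160:250,280:380]
f=lambda i:cv2.resize(i,(400,400*i.shape[0]//i.shape[1]),interpolation=cv2.INTER_CUBIC)
a,b=f(a),f(b);h=min(a.shape[0],b.shape[0])
cv2.imwrite('pics/c4.png',np.hstack([a[:h],b[:h]]))
E
```

```text
{'time': 6.6, 'joint_positions': array([-0.55417047,  0.27094809,  0.17053833,  1.92024048, -0.05551656,
        0.95476342,  1.27334865]), 'qd': array([-0.00222803, -0.00027782,  0.00191224, -0.00139972, -0.0009216 ,
        0.00142878, -0.00069391]), 'joint_torque': array([-5.23595251e-01, -4.03698492e+01,  1.11523915e+00, -2.59577072e+01,
       -1.97326457e-01,  5.78453229e-02, -1.13156190e-02]), 'position': array([ 0.51120083,  0.18903772, -0.00219333]), 'tool_rot': array([2.15346599e+00, 2.28716515e+00, 7.36508341e-05]), 'ft_force': array([-0.2571084 , -1.06778018,  0.69865529]), 'torque': array([-0.0803733 ,  0.04392047,  0.03762677]), 'grip_width': 0.3589543200291676}
```

View pics/c4.png

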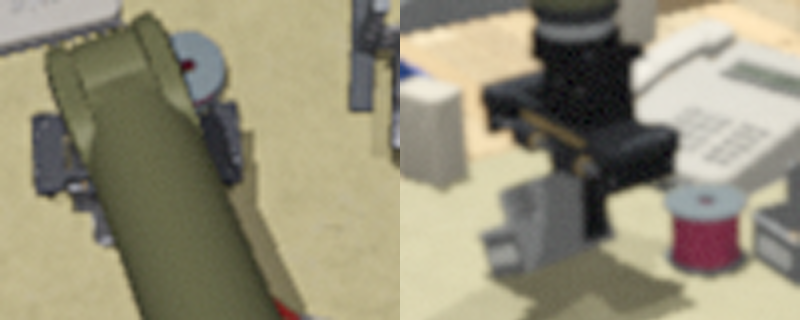

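The crop shows the bin turned: its front now points to +y at (100,230) in the top part. The fingers stopped at 31 mm, so one finger is probably inside the bin. I'll ease the grip open a little, rise, and move aside to look.

Emit:
carry_out:
  motion:
    - [[0, 0, 0], 0]
    - [[0, 0, 0], 0]
    - [[0, 0, 0], 0]
    - [[0, 0, 0.01], 0]
    - [[0, 0, 0.03], 0]
    - [[0, 0, 0.05], 0]
    - [[0, 0, 0.08], 0]
    - [[0, 0, 0.12], 0]
    - [[-0.03, 0.04, 0.14], 0]
    - [[-0.06, 0.08, 0.16], 0]
    - [[-0.09, 0.12, 0.18], 0]
    - [[-0.12, 0.17, 0.18], 0]
    - [[-0.15, 0.22, 0.18], 0]
    - [[-0.16, 0.25, 0.18], 0]
    - [[-0.16, 0.25, 0.18], 0]
  grip: 0.1

```text
time: 8.2
position: [0.3454, 0.4459, 0.1789]
tool_rot: [-2.139, -2.295, -0.003]
ft_force: [-0.9, 0.1, -0.4]
grip_width: 0.451
```

```bash
python3 - <<'E'
from h import *
a=shot('top','top5.png')['pixels'][160:220,270:335]; b=shot('side','side5.png')['pixels'][190:250,295:360]
f=lambda i:cv2.resize(i,None,fx=6,fy=6,interpolation=cv2.INTER_CUBIC)
cv2.imwrite('pics/c5.png',np.hstack([f(a),f(b)]))
E
```

```text
(no output)
```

View pics/c5.png

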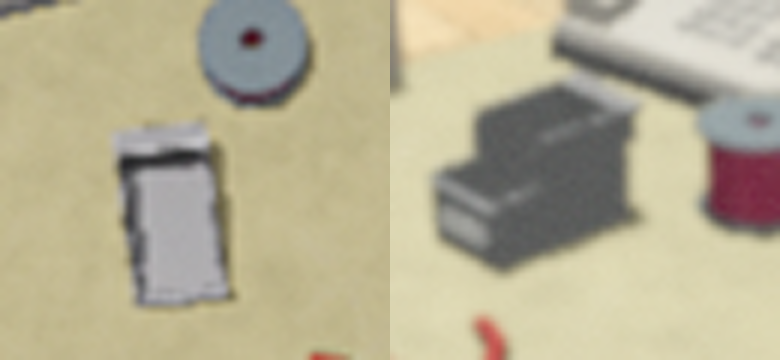

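The bin is upright again. In the top crop its back edge is (114,131)–(207,124) and its front edge (139,304)–(232,298); in the side crop its front bottom corner is at (503,270) and its rear bottom corner at (637,218). The earlier clash came from descending before the fingers were fully open.

```bash
python3 - <<'E'
from h import *
np.set_printoptions(precision=4,suppress=True)
t=dict(np.load('pics/top5.npz'));s=dict(np.load('pics/side5.npz'))
A=lambda p:np.array(p)/6+[270,160]-.42
B=lambda p:np.array(p)/6+[295,190]-.42
b=onz(t,A([(114,131),(208,124)]),.07);f=onz(t,A([(138,304),(233,298)]),.021)
print(b,f,onz(s,B([(390+503-780+0,270)]),0))
print('side base',onz(s,B([(503-390,270),(637-390,218)]),0))
d=(b.mean(0)-f.mean(0))[:2];print('yaw',np.arctan2(d[1],d[0]),np.hypot(*d),'centre',b.mean(0)[:2]-.0595*d/np.hypot(*d), 'grasp',b.mean(0)[:2]-.0295*d/np.hypot(*d))
e=(b[0]-b[1]);print('bridge yaw',np.arctan2(-e[0],e[1]));e=f[0]-f[1];print(np.arctan2(-e[0],e[1]))
E
```

```text
[[0.5459 0.2301 0.07  ]
 [0.5501 0.1702 0.07  ]] [[0.4403 0.2176 0.021 ]
 [0.4439 0.1556 0.021 ]] [[0.4463 0.16   0.    ]]
side base [[0.4463 0.16   0.    ]
 [0.5406 0.1699 0.    ]]
yaw 0.1276487744108118 0.10675887302569029 centre [0.489  0.1926] grasp [0.5187 0.1964]
bridge yaw 0.07020667963753899
0.058182159642812155
```

Emit:
carry_out:
  motion:
    - [[0.03, -0.04, 0], 0.03]
    - [[0.06, -0.085, 0], 0.03]
    - [[0.09, -0.13, 0], 0.03]
    - [[0.12, -0.175, 0], 0.03]
    - [[0.15, -0.22, 0], 0.03]
    - [[0.166, -0.244, 0], 0.03]
    - [[0.166, -0.244, 0], 0.03]
    - [[0.166, -0.244, -0.03], 0.03]
    - [[0.166, -0.244, -0.06], 0.03]
    - [[0.166, -0.244, -0.09], 0.03]
    - [[0.166, -0.244, -0.11], 0.03]
    - [[0.166, -0.244, -0.12], 0.03]
    - [[0.166, -0.244, -0.12], 0.03]
    - [[0.166, -0.244, -0.12], 0.03]
    - [[0.166, -0.244, -0.12], 0.03]
  grip: -1

```text
time: 9.8
position: [0.5183, 0.1954, 0.0594]
tool_rot: [2.119, 2.318, 0.004]
ft_force: [-0.5, -0.7, 0.1]
grip_width: 0.999
```

Emit:
carry_out:
  motion:
    - [[0, 0, -0.007], 0]
    - [[0, 0, -0.014], 0]
    - [[0, 0, -0.02], 0]
    - [[0, 0, -0.025], 0]
    - [[0, 0, -0.03], 0]
    - [[0, 0, -0.03], 0]

```text
time: 10.4
position: [0.5164, 0.1949, 0.0268]
tool_rot: [-2.119, -2.319, 0.002]
ft_force: [-0.1, -1.4, 0.5]
grip_width: 1.0
```

Emit:
carry_out:
  motion:
    - [[0, 0, -0.007], 0]
    - [[0, 0, -0.014], 0]
    - [[0, 0, -0.02], 0]
    - [[0, 0, -0.025], 0]
    - [[0, 0, -0.03], 0]
    - [[0, 0, -0.03], 0]

```text
time: 11.0
position: [0.5165, 0.1949, -0.0031]
tool_rot: [-2.119, -2.319, 0.002]
ft_force: [-0.4, 0.1, 0.3]
grip_width: 1.001
```

Emit:
carry_out:
  motion:
    - [[0, 0, 0], 0]
    - [[0, 0, 0], 0]
    - [[0, 0, 0], 0]
    - [[0, 0, 0], 0]
    - [[0, 0, 0], 0]
    - [[0, 0, 0], 0]
    - [[0, 0, 0], 0]
    - [[0, 0, 0], 0]
  grip: 1
  squeeze: 35

```text
time: 11.8
position: [0.5174, 0.1956, -0.0019]
tool_rot: [2.119, 2.32, 0.002]
ft_force: [-0.1, 0.6, 2.8]
grip_width: 0.689
```

Width 0.689 corresponds to 60 mm, so the bin is gripped. Lifting high and carrying it in front of the empty place.

Emit:
carry_out:
  motion:
    - [[0, 0, 0.02], 0]
    - [[0, 0, 0.05], 0]
    - [[0, 0, 0.09], 0]
    - [[0, 0, 0.13], 0]
    - [[0, 0, 0.17], 0]
    - [[0, 0, 0.2], 0]
    - [[0, 0, 0.2], 0]
    - [[0, 0, 0.2], 0]

```text
time: 12.6
position: [0.5169, 0.1947, 0.1974]
tool_rot: [-2.119, -2.319, 0.001]
ft_force: [0.6, -0.3, -1.4]
grip_width: 0.682
```

Emit:
carry_out:
  motion:
    - [[0, -0.03, 0], -0.01]
    - [[0, -0.07, 0], -0.03]
    - [[0, -0.11, 0], -0.05]
    - [[0, -0.15, 0], -0.07]
    - [[0, -0.19, 0], -0.09]
    - [[0, -0.23, 0], -0.11]
    - [[0.01, -0.27, 0], -0.133]
    - [[0.01, -0.31, 0], -0.133]
    - [[0.01, -0.35, 0], -0.133]
    - [[0.01, -0.38, 0], -0.133]
    - [[0.015, -0.392, 0], -0.133]
    - [[0.015, -0.392, 0], -0.133]
    - [[0.015, -0.392, 0], -0.133]
    - [[0.015, -0.392, 0], -0.133]

```text
time: 14.0
position: [0.5323, -0.1943, 0.197]
tool_rot: [-2.264, -2.176, -0.0]
ft_force: [0.2, 0.5, -1.2]
grip_width: 0.685
```

```bash
python3 - <<'E'
from h import *
a=shot('top','top6.png')['pixels'][135:205,350:455]; b=shot('side','side6.png')['pixels'][150:300,370:480]
print(get_state()['position'],get_state()['ft_force'])
a=cv2.resize(a,None,fx=4,fy=4,interpolation=cv2.INTER_CUBIC);b=cv2.resize(b,None,fx=3.4,fy=3.4,interpolation=cv2.INTER_CUBIC)
c=np.zeros((b.shape[0],a.shape[1]+b.shape[1],3),np.uint8);c[:a.shape[0],:a.shape[1]]=a;c[:,a.shape[1]:]=b
cv2.imwrite('pics/c6.png',c);print(a.shape,b.shape)
E
```

```text
[ 0.53240104 -0.19491086  0.19753508] [ 0.19346917  0.17937428 -1.7094522 ]
(280, 420, 3) (510, 374, 3)
```

View pics/c6.png

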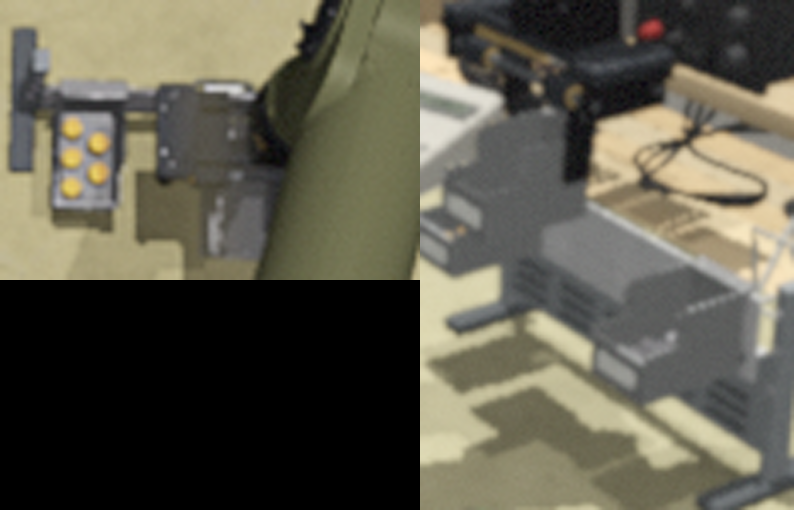

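The held bin is over the rail gap. Its front-left bottom corner is at about (207,252) in the top crop, and in the side part its rear-right bottom corner is at about (585,212). I'll compare these with the predicted corners and the neighbours.

```bash
python3 - <<'E'
from h import *
np.set_printoptions(precision=4,suppress=True)
t=dict(np.load('pics/top6.npz'));s=dict(np.load('pics/side6.npz'));t0=dict(np.load('pics/top0.npz'));s0=dict(np.load('pics/side0.npz'))
A=lambda p:np.array(p)/4+[280,140]-.375
B=lambda p:np.array(p)/4+[295,185]-.375
for z in(.168,.173):
  h=onz(t0,A([(338,62),(408,64),(607,72),(675,74)]),z);print('top hung',z,h[:,:2].tolist(),h.mean(0))
h=onz(s0,B([(403,45),(452,72),(625,163),(693,205)]),.173);print('side hung',h[:,:2],h.mean(0))
print('held FL bottom top-cam',onz(t,[(350+207/4-.375,135+252/4-.375)],.1995))
print('held BR bottom side-cam',onz(s,[(370+165/3.4-.35,150+212/3.4-.35)],.1995))
y=-.043;d=np.array([np.cos(y),np.sin(y)]);n=np.array([-d[1],d[0]]);c=np.array([.5323,-.1945])-.028*d
print('pred c',c,'FL',c-.0475*d+.03*n,'BR',c+.0475*d-.03*n)
E
```

```text
top hung 0.168 [[0.6221510391317946, -0.048411022742706325], [0.6200231355278453, -0.11136473941069829], [0.6119177175353667, -0.29059166791081525], [0.60985152133388, -0.3520455607756516]] [ 0.616  -0.2006  0.168 ]
top hung 0.173 [[0.6208466932378158, -0.04775146905706852], [0.6187269795282445, -0.11046288889861743], [0.6106527577408594, -0.2890000071970948], [0.6085945139337496, -0.3502173757707245]] [ 0.6147 -0.1994  0.173 ]
side hung [[ 0.609  -0.0569]
 [ 0.6061 -0.1154]
 [ 0.6019 -0.2907]
 [ 0.5943 -0.3565]] [ 0.6028 -0.2049  0.173 ]
held FL bottom top-cam [[ 0.4626 -0.1693  0.1995]]
held BR bottom side-cam [[ 0.5497 -0.2218  0.1995]]
pred c [ 0.5043 -0.1933] FL [ 0.4582 -0.1613] BR [ 0.5505 -0.2253]
```

Camera and arm agree well enough, and the remaining gaps lie inside the feel window. Plan:
1. Lower in front of the rail with the lip above its top.
2. Push gently +x until the back wall touches the rail's front, which gives x.
3. Back off 2 mm and let down.

Emit:
carry_out:
  motion:
    - [[0, -0.001, -0.015], 0]
    - [[0, -0.001, -0.03], 0]
    - [[0, -0.001, -0.045], 0]
    - [[0, -0.001, -0.058], 0]
    - [[0, -0.001, -0.058], 0]
    - [[0, -0.001, -0.058], 0]
    - [[0.01, -0.001, -0.058], 0]
    - [[0.02, -0.002, -0.058], 0]
    - [[0.03, -0.002, -0.058], 0]
    - [[0.038, -0.002, -0.058], 0]
    - [[0.038, -0.002, -0.058], 0]
    - [[0.038, -0.002, -0.058], 0]
    - [[0.038, -0.002, -0.058], 0]

```text
time: 15.4
position: [0.5697, -0.199, 0.1397]
tool_rot: [-2.269, -2.173, 0.0]
ft_force: [0.3, 0.5, -0.8]
grip_width: 0.687
```

Emit:
carry_out:
  motion:
    - [[0.003, 0, 0], 0]
    - [[0.006, 0, 0], 0]
    - [[0.006, 0, 0], 0]
    - [[0.006, 0, 0], 0]
    - [[0.006, 0, 0], 0]

```text
time: 15.9
position: [0.576, -0.1989, 0.1398]
tool_rot: [-2.268, -2.173, 0.0]
ft_force: [0.1, 0.5, -1.4]
grip_width: 0.683
```

Emit:
carry_out:
  motion:
    - [[0.003, 0, 0], 0]
    - [[0.006, 0, 0], 0]
    - [[0.006, 0, 0], 0]
    - [[0.006, 0, 0], 0]
    - [[0.006, 0, 0], 0]

```text
time: 16.4
position: [0.582, -0.1989, 0.1397]
tool_rot: [-2.268, -2.173, 0.0]
ft_force: [-0.5, -0.4, -1.6]
grip_width: 0.691
```

Cmd x is now 0.582; contact is expected near 0.5865.

Emit:
carry_out:
  motion:
    - [[0.002, 0, 0], 0]
    - [[0.004, 0, 0], 0]
    - [[0.004, 0, 0], 0]
    - [[0.004, 0, 0], 0]

```text
time: 16.8
position: [0.5862, -0.1988, 0.1398]
tool_rot: [-2.268, -2.174, 0.0]
ft_force: [0.2, -0.7, -2.2]
grip_width: 0.686
```

Emit:
carry_out:
  motion:
    - [[0.002, 0, 0], 0]
    - [[0.004, 0, 0], 0]
    - [[0.004, 0, 0], 0]
    - [[0.004, 0, 0], 0]

```text
time: 17.2
position: [0.5901, -0.1989, 0.1397]
tool_rot: [-2.268, -2.173, 0.0]
ft_force: [-0.8, 0.1, -1.4]
grip_width: 0.688
```

Emit:
carry_out:
  motion:
    - [[0.002, 0, 0], 0]
    - [[0.004, 0, 0], 0]
    - [[0.004, 0, 0], 0]
    - [[0.004, 0, 0], 0]

```text
time: 17.6
position: [0.5901, -0.1988, 0.1395]
tool_rot: [-2.264, -2.168, 0.007]
ft_force: [-10.1, 1.3, 4.7]
grip_width: 0.692
```

Contact came at x = 0.590 with 10 N: the back wall is on the rail's front. I'll back off 2 mm and lower in small steps.

Emit:
carry_out:
  motion:
    - [[-0.003, 0, 0], 0]
    - [[-0.006, 0, 0], 0]
    - [[-0.006, 0, 0], 0]
    - [[-0.006, 0, -0.004], 0]
    - [[-0.006, 0, -0.008], 0]
    - [[-0.006, 0, -0.012], 0]
    - [[-0.006, 0, -0.012], 0]
    - [[-0.006, 0, -0.012], 0]

```text
time: 18.4
position: [0.588, -0.1988, 0.1275]
tool_rot: [-2.268, -2.173, 0.0]
ft_force: [-0.4, 0.7, -1.2]
grip_width: 0.689
```

Emit:
carry_out:
  motion:
    - [[0, 0, -0.002], 0]
    - [[0, 0, -0.004], 0]
    - [[0, 0, -0.006], 0]
    - [[0, 0, -0.006], 0]
    - [[0, 0, -0.006], 0]

```text
time: 18.9
position: [0.5881, -0.1988, 0.1217]
tool_rot: [-2.268, -2.173, -0.0]
ft_force: [-0.6, -0.0, -0.3]
grip_width: 0.687
```

Emit:
carry_out:
  motion:
    - [[0, 0, -0.002], 0]
    - [[0, 0, -0.004], 0]
    - [[0, 0, -0.004], 0]
    - [[0, 0, -0.004], 0]

```text
time: 19.3
position: [0.5881, -0.1988, 0.1177]
tool_rot: [-2.268, -2.173, 0.0]
ft_force: [-0.1, -1.4, -0.8]
grip_width: 0.686
```

Emit:
carry_out:
  motion:
    - [[0, 0, -0.002], 0]
    - [[0, 0, -0.004], 0]
    - [[0, 0, -0.004], 0]
    - [[0, 0, -0.004], 0]

```text
time: 19.7
position: [0.588, -0.1988, 0.1137]
tool_rot: [-2.268, -2.173, 0.0]
ft_force: [0.3, 0.4, -2.4]
grip_width: 0.684
```

Emit:
carry_out:
  motion:
    - [[0, 0, -0.002], 0]
    - [[0, 0, -0.003], 0]
    - [[0, 0, -0.003], 0]
    - [[0, 0, -0.003], 0]

```text
time: 20.1
position: [0.5884, -0.1989, 0.1112]
tool_rot: [2.268, 2.173, 0.001]
ft_force: [-0.5, 0.9, 0.8]
grip_width: 0.684
```

Emit:
carry_out:
  motion:
    - [[0, 0, -0.002], 0]
    - [[0, 0, -0.003], 0]
    - [[0, 0, -0.003], 0]
    - [[0, 0, -0.003], 0]

```text
time: 20.5
position: [0.5895, -0.199, 0.1105]
tool_rot: [2.267, 2.172, 0.004]
ft_force: [-3.7, 1.0, 11.9]
grip_width: 0.689
```

Contact at z ≈ 0.111 puts the lip on the roller and gives a rail top of about 0.169, matching the camera estimate. I'll rise 5 mm and pull back until the lip meets the rail's back.

Emit:
carry_out:
  motion:
    - [[0, 0, 0.003], 0]
    - [[0, 0, 0.005], 0]
    - [[0, 0, 0.005], 0]
    - [[-0.002, 0, 0.005], 0]
    - [[-0.003, 0, 0.005], 0]
    - [[-0.003, 0, 0.005], 0]
    - [[-0.003, 0, 0.005], 0]

```text
time: 21.2
position: [0.5862, -0.1986, 0.1126]
tool_rot: [2.267, 2.173, 0.002]
ft_force: [5.4, -0.7, -4.4]
grip_width: 0.686
```

Emit:
carry_out:
  motion:
    - [[-0.002, 0, 0], 0]
    - [[-0.002, 0, 0], 0]
    - [[-0.002, 0, 0], 0]

```text
time: 21.5
position: [0.5864, -0.1986, 0.113]
tool_rot: [2.264, 2.171, 0.006]
ft_force: [9.5, -1.3, -7.1]
grip_width: 0.685
```

The lip meets the rail's back at x = 0.586, as predicted. Easing the pull and pressing down in steps.

Emit:
carry_out:
  motion:
    - [[0.002, 0, 0], 0]
    - [[0.002, 0, -0.002], 0]
    - [[0.002, 0, -0.004], 0]
    - [[0.002, 0, -0.005], 0]
    - [[0.002, 0, -0.005], 0]

```text
time: 22.0
position: [0.5864, -0.1988, 0.1097]
tool_rot: [2.267, 2.172, 0.004]
ft_force: [1.5, 0.7, 6.8]
grip_width: 0.689
```

Emit:
carry_out:
  motion:
    - [[0, 0, -0.001], 0]
    - [[0, 0, -0.002], 0]
    - [[0, 0, -0.002], 0]

```text
time: 22.3
position: [0.5863, -0.1989, 0.1077]
tool_rot: [2.267, 2.172, 0.004]
ft_force: [2.6, 0.5, 6.2]
grip_width: 0.686
```

Emit:
carry_out:
  motion:
    - [[0, 0, -0.001], 0]
    - [[0, 0, -0.0015], 0]
    - [[0, 0, -0.0015], 0]

```text
time: 22.6
position: [0.5864, -0.1989, 0.106]
tool_rot: [2.267, 2.172, 0.004]
ft_force: [2.6, 0.7, 5.7]
grip_width: 0.685
```

Emit:
carry_out:
  motion:
    - [[0, 0, -0.001], 0]
    - [[0, 0, -0.002], 0]
    - [[0, 0, -0.002], 0]

```text
time: 22.9
position: [0.5863, -0.1989, 0.1032]
tool_rot: [2.267, 2.172, 0.003]
ft_force: [5.0, 0.5, 3.9]
grip_width: 0.68
```

Emit:
carry_out:
  motion:
    - [[0, 0, -0.001], 0]
    - [[0, 0, -0.002], 0]
    - [[0, 0, -0.002], 0]

```text
time: 23.2
position: [0.5864, -0.1989, 0.1009]
tool_rot: [2.267, 2.172, 0.003]
ft_force: [5.7, 0.4, 4.6]
grip_width: 0.689
```

Emit:
carry_out:
  motion:
    - [[0, 0, -0.001], 0]
    - [[0, 0, -0.002], 0]
    - [[0, 0, -0.002], 0]

```text
time: 23.5
position: [0.5865, -0.1989, 0.0999]
tool_rot: [2.267, 2.172, 0.003]
ft_force: [3.0, 1.1, 9.2]
grip_width: 0.687
```

Emit:
carry_out:
  motion:
    - [[0, 0, -0.001], 0]
    - [[0, 0, -0.002], 0]
    - [[0, 0, -0.002], 0]

```text
time: 23.8
position: [0.5868, -0.1989, 0.0995]
tool_rot: [2.266, 2.172, 0.005]
ft_force: [-1.0, 1.8, 16.2]
grip_width: 0.684
```

Hard stop: force rose to 16 N with no travel, 11.5 mm below first roller contact. Easing the load, then opening and rising.

Emit:
carry_out:
  motion:
    - [[0, 0, 0.002], 0]
    - [[0, 0, 0.003], 0]
    - [[0, 0, 0.003], 0]
    - [[0, 0, 0.003], 0]

```text
time: 24.2
position: [0.5865, -0.1989, 0.0998]
tool_rot: [2.267, 2.172, 0.003]
ft_force: [5.7, -0.5, 3.7]
grip_width: 0.69
```

Emit:
carry_out:
  motion:
    - [[0, 0, 0.003], 0]
    - [[0, 0, 0.003], 0]
    - [[0, 0, 0.003], 0]
    - [[0, 0, 0.003], 0]
    - [[0, 0, 0.003], 0]
    - [[0, 0, 0.003], 0]
    - [[0, 0, 0.003], 0]
    - [[0, 0, 0.003], 0]
    - [[0, 0, 0.003], 0]
    - [[0, 0, 0.003], 0]
    - [[0, 0, 0.003], 0]
    - [[0, 0, 0.003], 0]
  grip: -1

```text
time: 25.4
position: [0.5851, -0.1988, 0.1023]
tool_rot: [-2.268, -2.173, -0.0]
ft_force: [0.4, -0.7, 0.2]
grip_width: 0.998
```

Emit:
carry_out:
  motion:
    - [[0, 0, 0.01], 0]
    - [[0, 0, 0.03], 0]
    - [[0, 0, 0.06], 0]
    - [[0, 0, 0.09], 0]
    - [[0, 0, 0.12], 0]
    - [[-0.01, 0.03, 0.13], 0]
    - [[-0.03, 0.07, 0.13], 0]
    - [[-0.05, 0.11, 0.13], 0]
    - [[-0.07, 0.15, 0.13], 0]
    - [[-0.09, 0.19, 0.13], 0]
    - [[-0.11, 0.23, 0.13], 0]
    - [[-0.13, 0.27, 0.13], 0]
    - [[-0.13, 0.31, 0.13], 0]
    - [[-0.13, 0.35, 0.13], 0]
    - [[-0.14, 0.39, 0.13], 0]
    - [[-0.15, 0.43, 0.13], 0]
    - [[-0.16, 0.47, 0.13], 0]
    - [[-0.16, 0.5, 0.13], 0]
    - [[-0.16, 0.5, 0.13], 0]

```text
time: 27.3
position: [0.4234, 0.3061, 0.2327]
tool_rot: [-2.26, -2.18, -0.002]
ft_force: [0.5, 0.2, -0.4]
grip_width: 0.999
```

```bash
python3 - <<'E'
from h import *
a=shot('top','top7.png')['pixels'][145:200,355:455]; b=shot('side','side7.png')['pixels'][195:285,365:480]
f=lambda i:cv2.resize(i,(400,400*i.shape[0]//i.shape[1]),interpolation=cv2.INTER_CUBIC)
a,b=f(a),f(b);c=np.zeros((max(len(a),len(b)),800,3),np.uint8);c[:len(a),:400]=a;c[:len(b),400:]=b
cv2.imwrite('pics/c7.png',c);print(get_state()['position'],get_state()['ft_force'])
E
```

```text
[0.42525358 0.30110809 0.23270464] [ 0.04493004 -0.36318238  0.62829607]
```

View pics/c7.png

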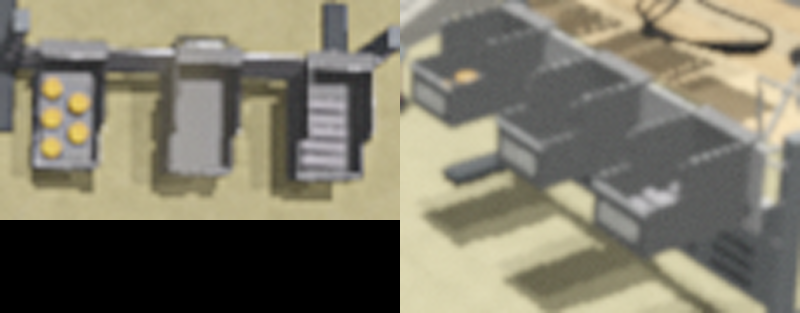

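The bin hangs level with its neighbours. In the top crop its front spans 167–232, centre 199.5, against a neighbour midpoint of 197.5, so it is about 2 mm off centre. Its front row of 172 agrees with the neighbours' mean of 173. In the side crop its front-top corner (498,122) lies near the neighbours' mid (505,125). The robot is clear, so I'm handing in.

```bash
python3 -c "
from bench import ticket,get_state
print(get_state()['time']);print(ticket.close_job())"
```

```text
27.4
the job is handed in; nothing more can be done
None
```

The grey bin is hanging in the empty place, pressed fully home, and I handed the job in at 27.4 s. No verdict was reported.

**How it went**
- **Finding the rail:** I felt the rail's front with the bin's back wall, then let the lip down until it met the roller. I drew it against the rail's back and pressed it in. The rail's top came out at about 0.169 m, which matches the cameras.
- **Seating:** it slid past the roller at about 4 to 9 N and stopped hard at 16 N, 11.5 mm below first roller contact. Every wrist reading taken while touching the stand was below 17 N; forces between readings were not seen.

**Last checks**
- In the last picture the bin is about 2 mm off the midpoint between its neighbours and lines up with them front to back.
- It looks level, upright and square. The roller's position was inferred from the travel and the hard stop, not measured.
- The robot was clear of everything.

**What went wrong or disagreed**
- **Tool height:** the fingertips sat about 37 mm higher than the reported TCP, so the first grasp closed on nothing. I corrected for this.
- **Second grasp:** I lowered the gripper before the fingers were fully open. They pressed on the loose bin with about 47 N at the wrist (41 N of it vertical) and turned it a little. That is above the 40 N limit if it counts as the gripper's body; as far as I could tell it was the fingertips. I released, measured again and regrasped cleanly.
- **Cameras:** the two views disagreed by 5 to 7 mm, which the feeling moves made up for.
- **Bystanders:** I never touched the tape roll, spool or switch knowingly, but I did not measure their final positions.

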